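# Slide the blue sample tube into the carrying rack

## Robot

A 7-joint arm with a two-finger parallel gripper is mounted at the origin on the work surface. World frame = base frame: x ahead of the robot, y to its left, z up, the work surface at z = 0. Lengths are in m, angles in degrees, forces in N, time in s.
With the tool pointing down it reaches from about 0.425 to 0.95 m from the base axis. Payload 4.7 kg.
Tool frame: the origin (TCP) lies at the very end of the fingers, on their centre line; the grasp point (between the pads) lies 19 mm behind it (env.grip_depth is the distance from the TCP to the grasp point, in m); x points along the fingers, z is the direction in which the jaws open and shut, and the axes are right-handed (so a half turn about x gives the same grasp; the last joint's range is limited). The gripper opens to 85 mm and grips with 20 to 120 N. Pads are 22 mm wide; open, the fingers measure 114 mm over their backs; the gripper's body (76 mm by 85 mm) begins 54 mm behind the grasp point. The pads swing forward as they close: fully open they stand 13 mm farther back than shut.
Start: joints at [62.515, 26.849, -2.785, 87.806, 1.381, 65.374, -4.715], TCP at [0.294, -0.608, 0.231] pointing down, gripper open.
Joint ranges: [-148.3, 148.3], [-19.14, 114.17], [-79.39, 73.82], [5.75, 140.21], [-59.74, 239.74], [12.07, 113.84], [-152.46, 152.46]. Speed limits (degrees/s): [147.25, 147.25, 180, 180, 180, 180, 180].

## Interface

Orientations are given as [roll, pitch, yaw] about the fixed x, y, z axes, in that order (R = Rz(yaw) Ry(pitch) Rx(roll)).
In Python, from bench import env, optics gives the robot as it stands.
- The arm moves only by the tool drive_tool, never from a script. Its argument "moves" is a list of rows, each an object of numbers: "tx", "ty", "tz": the shift along the tool's x, y, z in cm; "roll": the turn about the tool's x in degrees; "claw": the finger opening in cm, from 0 to 8.54. A call has 1 to 20 rows; each row is the pose to reach, as a shift and turn from the pose commanded when the call began, along the tool's axes at that moment; what a row does not reach only later rows make up. A row lasts 1/10 s, in which the tool goes at most 50 mm and 8.59 degrees, less where a joint would pass 70% of its speed; a pose out of reach is approached as far as the arm can. A call with a gripper value outside its range is refused whole. The fingers move at their own pace and stop on an object; "grip_force" is the grip in N (left out, the last holds). Time passes only in rows, so rows that repeat a pose let the fingers close. It gives the time, the measured TCP pose, the force and the opening at its end, in the units of the state.
- env.sense(): the state, without advancing time (a new reading comes with each control period).
- optics.get_image(name): name is "scene" or "top" or "wrist"; returns the picture (384x512x3 uint8, red, green, blue); there is no depth.
- optics.get_calibration(name): a dict with "fx", "fy", "cx", "cy" (pixels), "R" (3x3) and "t" (3): a world point X has camera coordinates R X + t; the wrist camera has in their place "tool_from_camera" (4x4, takes a point from camera to tool coordinates, whose origin is the TCP and whose axes are the tool frame's). Camera axes: x right, y down, z forward; pixel columns grow to the right and rows downward; lengths in m; the calibration is good to about 2 mm. A picture is of the moment at which its call begins: read the wrist's pose just before it. get_calibration takes no time and is no camera call.
- env.hand_in(): hands the job in, once; it reports no verdict.
Trained networks look in the newest picture that a camera, given by its name, has taken for a name from the list of things; names that differ only in an ending like _2 or _b are one class to them, and where a whole thing is asked for, a point or a joint stands for the part that bears it (a point fixed in the world has none). Each returns a list of dicts, best first, with "p" (0 to 1); they miss things now and then, are a little off and sometimes report something else, mostly with a low value. They report only what shows in the picture. A call takes as long as a camera call.
- optics.search_frame(camera, query): "box" ([left, top, width, height] in pixels, round what is visible of it).
- optics.pinpoint(camera, query): "centre" ([column, row] in pixels: a listed point, or the origin of a listed thing).
The state is a dict: "clock": time; "joint_pos": joint angles; "dq": joint speeds; "tau": joint torques, N m; "tcp_pos": TCP position; "tool_rot": TCP orientation; "wrist_force": force on the tool from outside, world axes, zero at the start; "ft_torque": the same for the moment, N m; "grip_width": finger opening in m.
Only numpy, scipy, OpenCV 4.12 (cv2) and the standard library are available. Lean on these libraries where they do the work, as an engineer would, in place of code of your own. Each camera call takes 0.05 s, during which the arm holds its last target. There are 200 camera calls.

## Task

Take the sample tube with the blue cap and hang it by its cap in the wooden carrying rack: bring its neck in through the open mouth of the L-shaped slot, slide it round the corner and fully along to the closed end, then let go of it. Then swing the orange keeper fully shut across the slot's mouth. Keep the tube upright and leave the other tubes, the bowls, the mug and the spoon where they are.

Things in the scene. Friction and masses are not known exactly. Their poses are not given: they have to be found in the camera images.
- tube_blue: glass sample tube of coffee beans, standing upright on the bench: body 42 mm in diameter and 90 mm tall, then a neck 24 mm in diameter from 90 to 120 mm, then a blue cap 44 mm in diameter from 120 to 165 mm. About 0.22 kg. Origin: centre of its underside; z along the tube, up. It also has blue tape on its side; it is the tube to be moved.
- tube_blue_neck (a point): point on the blue tube's axis at the underside of its cap, 120 mm above its foot
- tube_steel: glass sample tube of coffee beans, standing upright on the bench: body 42 mm in diameter and 90 mm tall, then a neck 24 mm in diameter from 90 to 120 mm, then a bright aluminium cap 44 mm in diameter from 120 to 165 mm. About 0.22 kg. Origin: centre of its underside; z along the tube, up. Bystander; the tubes' places are swapped at random.
- tube_black: glass sample tube of coffee beans, standing upright on the bench: body 42 mm in diameter and 90 mm tall, then a neck 24 mm in diameter from 90 to 120 mm, then a black cap 44 mm in diameter from 120 to 165 mm. About 0.22 kg. Origin: centre of its underside; z along the tube, up. Bystander.
- rack: fixed wooden rack: base board 130 mm (x) by 250 mm (y); end walls at y = +/-114 mm carry a level plate, x -60 to 60 mm, y -120 to 120 mm, 8 mm thick, top 160 mm above the bench, 140 mm clear below, open in front. An L-shaped slot 34 mm wide is cut through the plate (see the slot points). Origin: centre of the base's underside; x from front (mouth) to back, y along the rack, z up
- slot_mouth (a point): middle of the slot's open mouth at the plate's front edge, rack x = -60, y = -50 mm, at the level of the plate's top. A neck fits with 5 mm to spare on each side; cap and body do not pass the slot: cap above the plate, body below, with 22 mm of vertical play. Axes as rack
- slot_bend (a point): middle of the slot's corner, rack x = 10, y = -50 mm, at the level of the plate's top: the slot runs from the mouth along +x to here, then along +y. Axes as rack
- slot_end (a point): where the tube's axis lies when its neck touches the slot's closed end: rack x = 10, y = 65 mm, at the level of the plate's top. The hung tube's cap rests on the plate here, its foot 40 mm above the bench. Axes as rack
- keeper (a joint): angle of the orange keeper, an arm 16 mm wide lying on the plate (10 mm high), on a vertical pivot at rack x = -45, y = 6 mm. 0 = fully shut at its stop, pointing along rack -y across the mouth; grows as it opens, clockwise seen from above (1.57: along rack -x, out over the front edge; stop at 2.2). Starts at 1.65 to 2.1, stays where left; under 1 N moves its knob
- keeper_knob (a point): top centre of the keeper's upright round orange knob, 20 mm in diameter, standing 80 mm from the pivot; its top is 50 mm above the plate's top, and 41 mm of it stands clear above the arm
- bowl0: white cup-shaped tasting bowl, 92 mm across, 75 mm tall; origin at the centre of its foot. Bystander, like the next four.
- bowl1: white tasting bowl, same size
- bowl2: white tasting bowl, same size
- glass_mug: glass mug, 84 mm across, 85 mm tall; origin at the centre of its foot
- spoon: steel tasting spoon 170 mm long, lying flat; origin under its middle

How it is judged:
By the outcome, as a careful person would: the job done as asked, in the order asked, and still so for the second after the job is handed in, with the robot touching nothing.
It also fails if it takes over 62 s, if anything falls off the work surface, if the arm or the gripper's body presses on something with over 40 N, if the wrist force passes 120 N, or if a joint passes its speed limit or range.

## Working session

There is one attempt and no reset: what is moved stays moved. The work goes in short steps, Python scripts to look and compute and a tool call to move; the robot and the scene stay as the last step left them, time stands still between calls to the robot, and variables do not carry over. Pictures are saved under pics/ and viewed, about 8 in all and at most 12, crops included, and the job is handed in when it is done.

Besides the shell and the picture viewer there is one more tool, called after ">>>" by a JSON object that holds its "name" and its "arguments". drive_tool: Moves the arm, as the interface text tells. Its arguments: {"type":"object","properties":{"moves":{"type":"array","items":{"type":"object","properties":{"tx":{"type":"number"},"ty":{"type":"number"},"tz":{"type":"number"},"roll":{"type":"number"},"claw":{"type":"number"}}}},"grip_force":{"type":"number"}},"required":["moves"]}

```bash
mkdir -p pics; cat > h.py <<'E'
import numpy as np, cv2
from bench import env, optics
from scipy.spatial.transform import Rotation as Rn
def ray(cam,px):
    c=optics.get_calibration(cam); d=np.array([(px[0]-c['cx'])/c['fx'],(px[1]-c['cy'])/c['fy'],1.])
    if cam=='wrist':
        s=env.sense(); T=np.array(c['tool_from_camera']); R=toolR(s); 
        return np.array(s['tcp_pos'])+R@T[:3,3], R@T[:3,:3]@d
    R=np.array(c['R']);t=np.array(c['t']); return -R.T@t, R.T@d
def toolR(s):
    return Rn.from_euler('xyz',s['tool_rot'],degrees=True).as_matrix()
def atz(cam,px,z):
    o,d=ray(cam,px); return o+d*(z-o[2])/d[2]
def proj(cam,X):
    c=optics.get_calibration(cam)
    X=np.array(X)
    if cam=='wrist':
        s=env.sense();T=np.array(c['tool_from_camera']);p=toolR(s).T@(X-s['tcp_pos']);q=T[:3,:3].T@(p-T[:3,3])
    else: q=np.array(c['R'])@X+c['t']
    return q[0]/q[2]*c['fx']+c['cx'],q[1]/q[2]*c['fy']+c['cy']
def tri(*obs):
    A=0;b=0
    for cam,px in obs:
        o,d=ray(cam,px);d=d/np.linalg.norm(d);P=np.eye(3)-np.outer(d,d);A=A+P;b=b+P@o
    return np.linalg.solve(A,b)
E
python3 - <<'E'
from h import *
np.set_printoptions(precision=4,suppress=True)
s=env.sense();print({k:np.round(v,3) for k,v in s.items()});print(toolR(s))
ims=[]
for c in ['scene','top']:
    im=optics.get_image(c); ims.append(im)
    k=optics.get_calibration(c);print(c,'cam',-np.array(k['R']).T@k['t'],'axis',np.array(k['R'])[2])
    for q in ['tube_blue','tube_blue_neck','tube_steel','tube_black','rack','slot_mouth','slot_bend','slot_end','keeper_knob']:
        r=optics.pinpoint(c,q)[:2]; print(c,q,[(np.round(x['centre'],1),round(x['p'],2)) for x in r])
cv2.imwrite('pics/a.png',cv2.cvtColor(ims[0],cv2.COLOR_RGB2BGR));cv2.imwrite('pics/b.png',cv2.cvtColor(ims[1],cv2.COLOR_RGB2BGR))
E
```

```text
{'clock': np.float64(0.0), 'joint_pos': array([62.513, 26.898, -2.786, 87.875,  1.38 , 65.375, -4.714]), 'dq': array([ 0.032,  0.037,  0.065,  0.055, -0.079,  0.024,  0.03 ]), 'tau': array([ -0.   , -51.031,  -0.047, -23.771,   0.011,   0.008,  -0.   ]), 'tcp_pos': array([ 0.294, -0.607,  0.23 ]), 'tool_rot': array([-178.69 ,   89.886,  117.145]), 'wrist_force': array([ 0.731,  0.266, -1.391]), 'ft_torque': array([ 0.009, -0.016, -0.027]), 'grip_width': np.float64(0.086)}
[[-0.0009  0.9001  0.4358]
 [ 0.0018  0.4358 -0.9001]
 [-1.     -0.     -0.002 ]]
scene cam [ 1.0073 -0.297   1.032 ] axis [-0.3942  0.3481 -0.8505]
scene tube_blue [(array([145. , 246.9]), 0.85)]
scene tube_blue_neck [(array([138.1, 227.6]), 0.74)]
scene tube_steel [(array([180.8, 291.4]), 0.67), (array([250.8, 167.3]), 0.36)]
scene tube_black [(array([111.7, 279.2]), 0.86), (array([261.9, 302.3]), 0.73)]
scene rack [(array([277.4, 199.6]), 0.86)]
scene slot_mouth [(array([251.5, 166.7]), 0.64)]
scene slot_bend [(array([267.2, 182.9]), 0.92)]
scene slot_end [(array([299.4, 157.2]), 0.78)]
scene keeper_knob [(array([263.4, 122.6]), 0.5)]
top cam [0.3644 0.0549 1.5743] axis [ 0.1557 -0.0038 -0.9878]
top tube_blue []
top tube_blue_neck [(array([343.3, 238.5]), 0.7), (array([375.4, 238.7]), 0.43)]
top tube_steel [(array([337.5, 186.8]), 0.67)]
top tube_black [(array([374.6, 237.8]), 0.75)]
top rack [(array([222.5, 199.6]), 0.84)]
top slot_mouth [(array([236. , 215.7]), 0.72)]
top slot_bend [(array([234.5, 194.3]), 0.85), (array([292.4, 146.6]), 0.71)]
top slot_end [(array([203.5, 191.9]), 0.77), (array([223.4, 201.1]), 0.73)]
top keeper_knob [(array([203.8, 230.5]), 0.72)]
```

View pics/a.png

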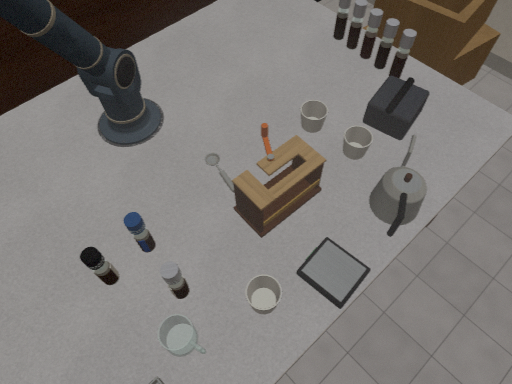

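View pics/b.png

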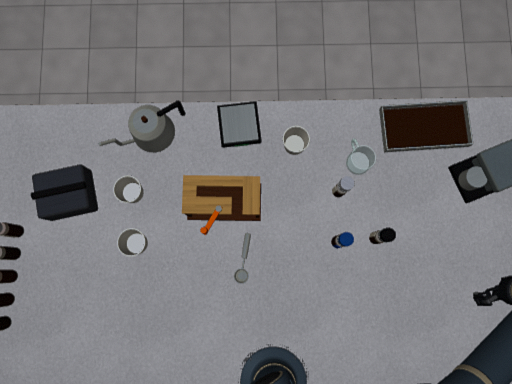

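```bash
python3 - <<'E'
from h import *
np.set_printoptions(precision=4,suppress=True)
print('blue foot scene',atz('scene',(145,246.9),0),'neck scene',atz('scene',(138.1,227.6),.12),'top',atz('top',(343.3,238.5),.12))
print('black', atz('scene',(111.7,279.2),0),atz('top',(374.6,237.8),0)); print('steel',atz('scene',(180.8,291.4),0),atz('top',(337.5,186.8),0))
for n,a,b in [('mouth',(251.5,166.7),(236,215.7)),('bend',(267.2,182.9),(234.5,194.3)),('end',(299.4,157.2),(203.5,191.9))]:
    print(n,atz('scene',a,.16),atz('top',b,.16))
print('rack',atz('scene',(277.4,199.6),0),atz('top',(222.5,199.6),0))
print('knob',atz('scene',(263.4,122.6),.21),atz('top',(203.8,230.5),.21))
a=cv2.imread('pics/a.png')[100:250,190:350];b=cv2.imread('pics/b.png')[160:250,170:280]
b=cv2.resize(b,None,fx=4,fy=4,interpolation=3);a=cv2.resize(a,None,fx=2.4,fy=2.4,interpolation=3)
o=np.zeros((360,440+384,3),np.uint8);o[:,:440]=b;o[:,440:]=a;cv2.imwrite('pics/c.png',o[:,:800])
E
```

```text
blue foot scene [ 0.441  -0.2371  0.    ] neck scene [ 0.4485 -0.2263  0.12  ] top [ 0.4497 -0.2234  0.12  ]
black [ 0.4588 -0.3589  0.    ] [ 0.4572 -0.3527  0.    ]
steel [ 0.6165 -0.2399  0.    ] [ 0.6351 -0.2349  0.    ]
mouth [0.5296 0.1031 0.16  ] [0.5232 0.1104 0.16  ]
bend [0.5977 0.098  0.16  ] [0.5899 0.1143 0.16  ]
end [0.5971 0.222  0.16  ] [0.5992 0.2102 0.16  ]
rack [0.5886 0.1511 0.    ] [0.5977 0.1625 0.    ]
knob [0.4681 0.2058 0.21  ] [0.4755 0.2039 0.21  ]
```

View pics/c.png

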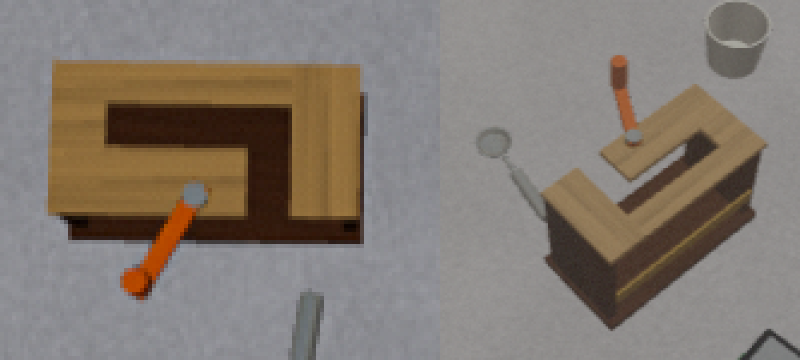

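```bash
python3 - <<'E'
from h import *
from scipy.optimize import least_squares
np.set_printoptions(precision=4,suppress=True)
T=[((52,61),(60,120)),((360,65),(60,-120)),((48,214),(-60,120)),((360,217),(-60,-120)),((105,104),(27,82)),((105,145),(-7,82)),((248,148),(-7,-33)),((291,106),(27,-67)),((248,217),(-60,-33)),((291,218),(-60,-67))]
S=[((767,147),(60,120)),((697,86),(-60,120)),((545,192),(-60,-120)),((611,262),(60,-120))]
obs=[('top',(u/4+169.6,v/4+159.6),p) for (u,v),p in T]+[('scene',((u-440)/2.4+189.7,v/2.4+99.7),p) for (u,v),p in S]
def W(q,p,z=.16):
    c,s=np.cos(q[2]),np.sin(q[2]);x,y=np.array(p)/1000;return np.array([q[0]+c*x-s*y,q[1]+s*x+c*y,z])
f=lambda o:lambda q:np.concatenate([np.subtract(proj(c,W(q,p)),u) for c,u,p in o])
for o in (obs,obs[:10],obs[10:]):
    r=least_squares(f(o),[.59,.16,0]);q=r.x;print(q,np.degrees(q[2]),np.sqrt(np.mean(r.fun**2)))
    for n,p in [('mouth',(-60,-50)),('bend',(10,-50)),('end',(10,65)),('pivot',(-45,6))]: print(n,W(q,p))
E
```

```text
[ 0.5907  0.1547 -0.0371] -2.124977603391877 0.6603714666745124
mouth [0.5289 0.1069 0.16  ]
bend [0.5988 0.1043 0.16  ]
end [0.6031 0.2193 0.16  ]
pivot [0.546  0.1623 0.16  ]
[ 0.5906  0.1555 -0.03  ] -1.7189712812814708 0.4338675319054645
mouth [0.5291 0.1073 0.16  ]
bend [0.5991 0.1052 0.16  ]
end [0.6025 0.2202 0.16  ]
pivot [0.5458 0.1628 0.16  ]
[ 0.5914  0.1527 -0.0461] -2.641474066097017 0.789102035809456
mouth [0.5291 0.1055 0.16  ]
bend [0.5991 0.1023 0.16  ]
end [0.6044 0.2172 0.16  ]
pivot [0.5467 0.1608 0.16  ]
```

>>> {"name": "drive_tool", "arguments": {"moves": [{"ty": 2,"tz": -2,"tx": -1,"roll": 4},{"ty": 5,"tz": -5,"tx": -1,"roll": 8},{"ty": 8,"tz": -8,"tx": -1,"roll": 12},{"ty": 11,"tz": -10.5,"tx": -1,"roll": 16},{"ty": 14,"tz": -13,"tx": -1,"roll": 20},{"ty": 17,"tz": -16,"tx": -1,"roll": 24},{"ty": 20,"tz": -19,"tx": -1,"roll": 25.8},{"ty": 23,"tz": -22,"tx": -1,"roll": 25.8},{"ty": 26,"tz": -24.5,"tx": -1,"roll": 25.8},{"ty": 29,"tz": -26.5,"tx": -1,"roll": 25.8},{"ty": 30.5,"tz": -27.6,"tx": -1,"roll": 25.8},{"ty": 30.5,"tz": -27.6,"tx": -1,"roll": 25.8},{"ty": 30.5,"tz": -27.6,"tx": -1,"roll": 25.8}]}}

```text
validation failed for argument at $.mo...
```

```bash
python3 - <<'E'
from h import *
np.set_printoptions(precision=4,suppress=True)
s=env.sense();print(s['clock'],s['tcp_pos'],s['wrist_force']);print(toolR(s))
im=optics.get_image('wrist')
print(np.array(optics.get_calibration('wrist')['tool_from_camera']))
for q,z in [('tube_blue',0),('tube_blue_neck',.12),('tube_black',0)]:
    for r in optics.pinpoint('wrist',q)[:2]: print(q,r,atz('wrist',r['centre'],z))
cv2.circle(im,tuple(int(v) for v in proj('wrist',[.448,-.227,.165])),3,(255,0,0),1)
cv2.imwrite('pics/d.png',cv2.cvtColor(im,cv2.COLOR_RGB2BGR))
E
```

```text
1.0 [ 0.2942 -0.6075  0.2313] [ 0.6315 -0.0282 -0.518 ]
[[ 0.0001  0.9001  0.4357]
 [-0.      0.4357 -0.9001]
 [-1.      0.0001  0.    ]]
[[-0.001  -0.2911  0.9567 -0.1424]
 [-0.     -0.9567 -0.2911  0.074 ]
 [ 1.     -0.0003  0.0009 -0.0007]
 [ 0.      0.      0.      1.    ]]
```

View pics/d.png

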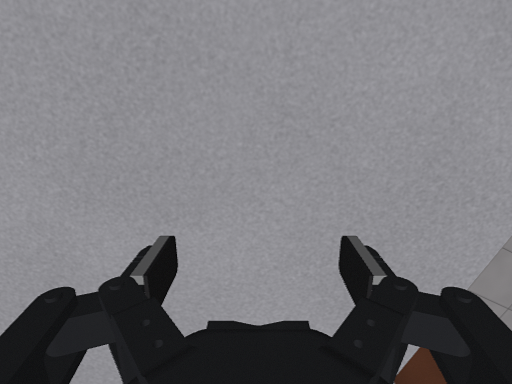

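The wrist picture shows only the empty bench, because the move was refused. I'll test a small move to find out why.

>>> {"name": "drive_tool", "arguments": {"moves": [{"tx": -1.0,"ty": 2.0,"tz": -2.0,"roll": 4.0,"claw": 8.5}]}}

```text
clock: 1.3
tcp_pos: [0.3002, -0.583, 0.2396]
tool_rot: [-119.6, 89.8, 171.8]
wrist_force: [-0.6, 0.2, -0.5]
grip_width: 0.0854
```

>>> {"name": "drive_tool", "arguments": {"moves": [{"tx": 0,"ty": 3,"tz": -3,"roll": 4,"claw": 8.5},{"tx": 0,"ty": 6,"tz": -6,"roll": 8,"claw": 8.5},{"tx": 0,"ty": 9,"tz": -9,"roll": 12,"claw": 8.5},{"tx": 0,"ty": 12,"tz": -12,"roll": 16,"claw": 8.5},{"tx": 0,"ty": 15,"tz": -15,"roll": 20,"claw": 8.5},{"tx": 0,"ty": 18,"tz": -18,"roll": 21.8,"claw": 8.5},{"tx": 0,"ty": 21,"tz": -21,"roll": 21.8,"claw": 8.5},{"tx": 0,"ty": 24,"tz": -24.5,"roll": 21.8,"claw": 8.5},{"tx": 0,"ty": 26,"tz": -26.8,"roll": 21.8,"claw": 8.5},{"tx": 0,"ty": 26.6,"tz": -27.5,"roll": 21.8,"claw": 8.5},{"tx": 0,"ty": 26.6,"tz": -27.5,"roll": 21.8,"claw": 8.5},{"tx": 0,"ty": 26.6,"tz": -27.5,"roll": 21.8,"claw": 8.5}]}}

```text
clock: 2.5
tcp_pos: [0.4476, -0.2282, 0.2414]
tool_rot: [-6.4, 89.9, -96.5]
wrist_force: [0.5, -0.1, 0.2]
grip_width: 0.0847
```

```bash
python3 - <<'E'
from h import *
np.set_printoptions(precision=4,suppress=True)
s=env.sense();print(s['clock'],s['tcp_pos'],s['wrist_force']);print(toolR(s))
im=optics.get_image('wrist')
for q,z in [('tube_blue',0),('tube_blue_neck',.12),('tube_black',0)]:
    for r in optics.pinpoint('wrist',q)[:2]: print(q,r,atz('wrist',r['centre'],z))
for r in optics.search_frame('wrist','tube_blue')[:2]: print(r)
hsv=cv2.cvtColor(im,cv2.COLOR_RGB2HSV);m=cv2.inRange(hsv,(100,110,40),(125,255,255))
n,l,st,c=cv2.connectedComponentsWithStats(m)
for i in range(1,n):
    if st[i,4]>100: print(st[i],c[i])
cv2.circle(im,tuple(int(v) for v in proj('wrist',[.448,-.227,.165])),3,(255,0,0),1)
cv2.imwrite('pics/e.png',cv2.cvtColor(im,cv2.COLOR_RGB2BGR))
E
```

```text
2.5 [ 0.4476 -0.2282  0.2414] [ 0.5259 -0.1189  0.2104]
[[-0.0001  1.     -0.0015]
 [-0.0009 -0.0015 -1.    ]
 [-1.     -0.0001  0.0009]]
tube_blue {'centre': [258.3, 157.5], 'p': 0.66} [ 0.4485 -0.2293  0.    ]
tube_black {'centre': [351.4, 152.2], 'p': 0.9} [ 0.4557 -0.3586  0.    ]
tube_black {'centre': [264.6, 24.4], 'p': 0.62} [ 0.6139 -0.2368  0.    ]
{'box': [230.5, 144.9, 52.2, 80.2], 'p': 0.9}
[260 147  14  17 122] [266.082  154.4754]
[ 232  168   50   55 2162] [256.7664 195.7775]
```

View pics/e.png

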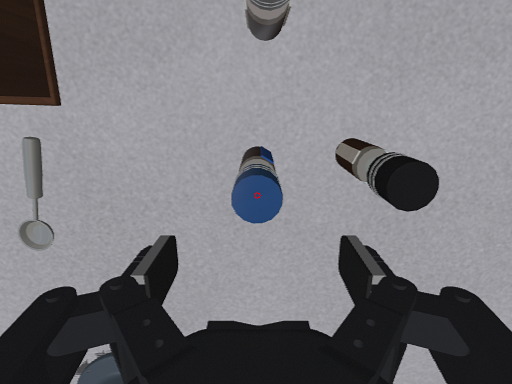

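>>> {"name": "drive_tool", "arguments": {"moves": [{"tx": 2,"ty": 0,"tz": 0,"roll": 0,"claw": 8.5},{"tx": 5,"ty": 0,"tz": 0,"roll": 0,"claw": 8.5},{"tx": 8,"ty": 0,"tz": 0,"roll": 0,"claw": 8.5},{"tx": 10,"ty": 0,"tz": 0,"roll": 0,"claw": 8.5},{"tx": 11.1,"ty": 0,"tz": 0,"roll": 0,"claw": 8.5},{"tx": 11.1,"ty": 0,"tz": 0,"roll": 0,"claw": 8.5},{"tx": 11.1,"ty": 0,"tz": 0,"roll": 0,"claw": 6},{"tx": 11.1,"ty": 0,"tz": 0,"roll": 0,"claw": 5},{"tx": 11.1,"ty": 0,"tz": 0,"roll": 0,"claw": 4.4},{"tx": 11.1,"ty": 0,"tz": 0,"roll": 0,"claw": 3.5},{"tx": 11.1,"ty": 0,"tz": 0,"roll": 0,"claw": 3.5},{"tx": 11.1,"ty": 0,"tz": 0,"roll": 0,"claw": 3.5},{"tx": 11.1,"ty": 0,"tz": 0,"roll": 0,"claw": 3.5},{"tx": 11.1,"ty": 0,"tz": 0,"roll": 0,"claw": 3.5}], "grip_force": 40}}

```text
clock: 4.15
tcp_pos: [0.449, -0.2271, 0.1316]
tool_rot: [62.7, 89.9, -27.3]
wrist_force: [0.5, 0.0, 5.8]
grip_width: 0.043
```

>>> {"name": "drive_tool", "arguments": {"moves": [{"tx": -1,"ty": 0,"tz": 0,"roll": 0,"claw": 3.5},{"tx": -3,"ty": 0,"tz": 0,"roll": 0,"claw": 3.5},{"tx": -5,"ty": 0,"tz": 0,"roll": 0,"claw": 3.5},{"tx": -5.2,"ty": 0,"tz": -1,"roll": 0,"claw": 3.5},{"tx": -5.2,"ty": 0,"tz": -3,"roll": 0,"claw": 3.5},{"tx": -5.2,"ty": 0,"tz": -6,"roll": 0,"claw": 3.5},{"tx": -5.2,"ty": 0,"tz": -9,"roll": 0,"claw": 3.5},{"tx": -5.2,"ty": 0,"tz": -12,"roll": 0,"claw": 3.5},{"tx": -5.2,"ty": 0,"tz": -15,"roll": 0,"claw": 3.5},{"tx": -5.2,"ty": 0,"tz": -18,"roll": 0,"claw": 3.5},{"tx": -5.2,"ty": 0,"tz": -21,"roll": 0,"claw": 3.5},{"tx": -5.2,"ty": 0,"tz": -24,"roll": 0,"claw": 3.5},{"tx": -5.2,"ty": 0,"tz": -27,"roll": 0,"claw": 3.5},{"tx": -5.2,"ty": 0,"tz": -30,"roll": 0,"claw": 3.5},{"tx": -5.2,"ty": 0,"tz": -32,"roll": 0,"claw": 3.5},{"tx": -5.2,"ty": 0,"tz": -33.3,"roll": 0,"claw": 3.5},{"tx": -5.2,"ty": 0,"tz": -33.3,"roll": 0,"claw": 3.5},{"tx": -5.2,"ty": 0,"tz": -33.3,"roll": 0,"claw": 3.5}]}}

```text
clock: 5.95
tcp_pos: [0.4471, 0.1061, 0.1817]
tool_rot: [-60.8, 89.9, -150.7]
wrist_force: [0.6, -0.8, -1.3]
grip_width: 0.0431
```

```bash
python3 - <<'E'
from h import *
np.set_printoptions(precision=4,suppress=True)
s=env.sense();print(s['clock'],s['tcp_pos'],s['wrist_force'],s['grip_width']);print(toolR(s))
im=optics.get_image('wrist')
for q,z in [('slot_mouth',.16),('slot_bend',.16),('slot_end',.16),('keeper_knob',.21)]:
    for r in optics.pinpoint('wrist',q)[:2]: print(q,r,atz('wrist',r['centre'],z))
sc=optics.get_image('scene')
for r in optics.pinpoint('scene','tube_blue_neck')[:1]: print(r,atz('scene',r['centre'],.171))
for p in [(.529,.107),(.599,.1045),(.6028,.2195)]:
    cv2.circle(im,tuple(int(v) for v in proj('wrist',[*p,.16])),3,(255,0,0),1)
sc=cv2.resize(sc[90:250,180:350],None,fx=2.4,fy=2.4,interpolation=3)[:384]
o=np.hstack([im[:, :],sc])[:,:800]
cv2.imwrite('pics/f.png',cv2.cvtColor(o,cv2.COLOR_RGB2BGR))
E
```

```text
5.95 [0.4471 0.1061 0.1817] [ 0.5759 -0.768  -1.347 ] 0.04309707083790338
[[-0.0014  1.      0.0013]
 [-0.0008  0.0013 -1.    ]
 [-1.     -0.0014  0.0008]]
slot_mouth {'centre': [256.4, 94.0], 'p': 0.69} [0.5262 0.1064 0.16  ]
keeper_knob {'centre': [38.5, 209.1], 'p': 0.93} [0.477  0.2029 0.21  ]
keeper_knob {'centre': [261.6, 239.5], 'p': 0.61} [0.4619 0.1042 0.21  ]
{'centre': [234.0, 148.3], 'p': 0.87} [0.4553 0.1049 0.171 ]
```

View pics/f.png

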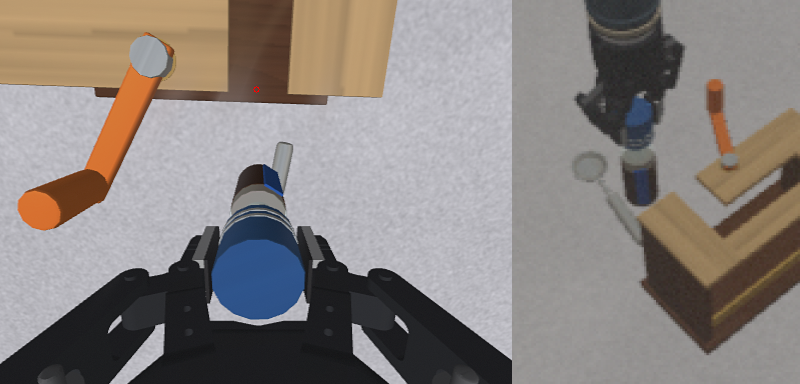

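```bash
python3 - <<'E'
from h import *
np.set_printoptions(precision=4,suppress=True)
im=cv2.imread('pics/f.png');g=cv2.cvtColor(im,cv2.COLOR_BGR2GRAY)[:, :512].astype(int)
for r in (5,20,35,50,65,80):
    row=cv2.GaussianBlur(g[r-2:r+3].mean(0).astype(np.float32).reshape(1,-1),(5,1),0)[0];d=np.gradient(row)
    a=200+np.argmin(d[200:250]);b=270+np.argmax(d[270:310]);A=atz('wrist',(a,r),.16);B=atz('wrist',(b,r),.16);print(r,a,b,A[:2],B[:2],'mid',(A+B)[:2]/2)
E
```

```text
5 228 293 [0.5704 0.1215] [0.5704 0.0878] mid [0.5704 0.1047]
20 228 292 [0.5636 0.1217] [0.5636 0.0881] mid [0.5636 0.1049]
35 228 291 [0.5565 0.1219] [0.5565 0.0884] mid [0.5565 0.1052]
50 227 290 [0.5493 0.1227] [0.5493 0.0887] mid [0.5493 0.1057]
65 227 289 [0.5418 0.1229] [0.5418 0.089 ] mid [0.5418 0.106 ]
80 227 288 [0.5341 0.1232] [0.5341 0.0893] mid [0.5341 0.1062]
```

>>> {"name": "drive_tool", "arguments": {"moves": [{"tx": 0,"ty": 2,"tz": 0,"roll": 0,"claw": 3.5},{"tx": 0,"ty": 4,"tz": 0,"roll": 0,"claw": 3.5},{"tx": 0,"ty": 5.5,"tz": 0,"roll": 0,"claw": 3.5},{"tx": 0,"ty": 6.5,"tz": 0,"roll": 0,"claw": 3.5},{"tx": 0,"ty": 7.5,"tz": 0,"roll": 0,"claw": 3.5},{"tx": 0,"ty": 8.5,"tz": 0.02,"roll": 0,"claw": 3.5},{"tx": 0,"ty": 9.5,"tz": 0.06,"roll": 0,"claw": 3.5},{"tx": 0,"ty": 10.5,"tz": 0.1,"roll": 0,"claw": 3.5},{"tx": 0,"ty": 11.5,"tz": 0.14,"roll": 0,"claw": 3.5},{"tx": 0,"ty": 12.5,"tz": 0.18,"roll": 0,"claw": 3.5},{"tx": 0,"ty": 13.5,"tz": 0.22,"roll": 0,"claw": 3.5},{"tx": 0,"ty": 14.5,"tz": 0.25,"roll": 0,"claw": 3.5},{"tx": 0,"ty": 15.2,"tz": 0.26,"roll": 0,"claw": 3.5},{"tx": 0,"ty": 15.2,"tz": 0.26,"roll": 0,"claw": 3.5},{"tx": 0,"ty": 15.2,"tz": 0.26,"roll": 0,"claw": 3.5}]}}

```text
clock: 7.8
tcp_pos: [0.5997, 0.1039, 0.1821]
tool_rot: [-85.6, 90.0, -175.6]
wrist_force: [0.4, -0.3, -2.1]
grip_width: 0.043
```

```bash
python3 - <<'E'
from h import *
np.set_printoptions(precision=4,suppress=True)
s=env.sense();print(s['clock'],s['tcp_pos'],s['wrist_force'],s['grip_width'])
im=optics.get_image('wrist')
sc=optics.get_image('scene')
for p in [(.599,.1037),(.6035,.2187)]:
    cv2.circle(im,tuple(int(v) for v in proj('wrist',[*p,.16])),3,(255,0,0),1)
sc=cv2.resize(sc[90:250,200:330],None,fx=2.4,fy=2.4,interpolation=3)[:384]
o=np.hstack([im[:, :],sc])[:,:800]
cv2.imwrite('pics/g.png',cv2.cvtColor(o,cv2.COLOR_RGB2BGR))
E
```

```text
7.8 [0.5997 0.1039 0.1821] [ 0.4145 -0.2575 -2.0907] 0.042995816979130186
```

View pics/g.png

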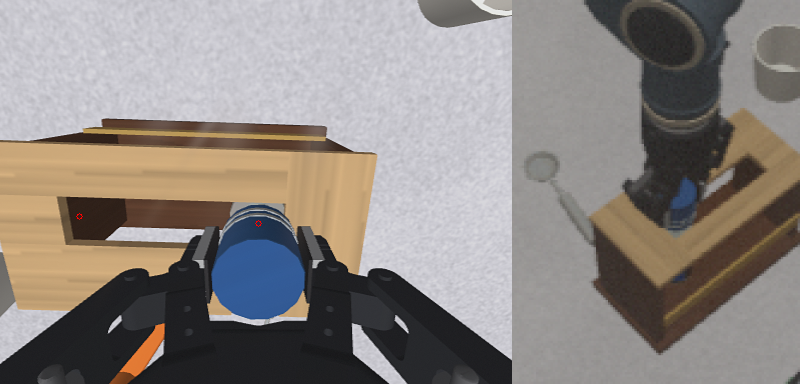

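```bash
python3 - <<'E'
from h import *
np.set_printoptions(precision=4,suppress=True)
for px in [(60,196),(130,199),(210,201),(283,205),(66,246),(130,248),(190,249),(57,220)]: print(px,atz('wrist',px,.16)[:2])
E
```

```text
(60, 196) [0.6175 0.2282]
(130, 199) [0.6156 0.1847]
(210, 201) [0.6142 0.1345]
(283, 205) [0.6116 0.0884]
(66, 246) [0.5825 0.2315]
(130, 248) [0.5811 0.1893]
(190, 249) [0.5803 0.1494]
(57, 220) [0.6012 0.2335]
```

>>> {"name": "drive_tool", "arguments": {"moves": [{"tx": 0,"ty": -0.15,"tz": -0.5,"roll": 0,"claw": 3.5},{"tx": 0,"ty": -0.2,"tz": -1.5,"roll": 0,"claw": 3.5},{"tx": 0,"ty": -0.15,"tz": -2.5,"roll": 0,"claw": 3.5},{"tx": 0,"ty": -0.1,"tz": -3.5,"roll": 0,"claw": 3.5},{"tx": 0,"ty": -0.1,"tz": -4.5,"roll": 0,"claw": 3.5},{"tx": 0,"ty": -0.05,"tz": -5.5,"roll": 0,"claw": 3.5},{"tx": 0,"ty": 0,"tz": -6.5,"roll": 0,"claw": 3.5},{"tx": 0,"ty": 0,"tz": -7.5,"roll": 0,"claw": 3.5},{"tx": 0,"ty": 0.05,"tz": -8.5,"roll": 0,"claw": 3.5},{"tx": 0,"ty": 0.1,"tz": -9.5,"roll": 0,"claw": 3.5},{"tx": 0,"ty": 0.1,"tz": -10.3,"roll": 0,"claw": 3.5},{"tx": 0,"ty": 0.1,"tz": -10.8,"roll": 0,"claw": 3.5},{"tx": 0,"ty": 0.1,"tz": -11,"roll": 0,"claw": 3.5},{"tx": 0,"ty": 0.1,"tz": -11,"roll": 0,"claw": 3.5}]}}

```text
clock: 9.3
tcp_pos: [0.6009, 0.2139, 0.1823]
tool_rot: [1.5, 90.0, -88.5]
wrist_force: [-0.2, -0.1, -1.7]
grip_width: 0.0431
```

Free so far. I'll creep towards the end wall in small steps and watch the force.

>>> {"name": "drive_tool", "arguments": {"moves": [{"tx": 0,"ty": 0,"tz": -0.15,"roll": 0,"claw": 3.5},{"tx": 0,"ty": 0,"tz": -0.3,"roll": 0,"claw": 3.5},{"tx": 0,"ty": 0,"tz": -0.45,"roll": 0,"claw": 3.5},{"tx": 0,"ty": 0,"tz": -0.55,"roll": 0,"claw": 3.5},{"tx": 0,"ty": 0,"tz": -0.55,"roll": 0,"claw": 3.5}]}}

```text
clock: 9.8
tcp_pos: [0.6009, 0.2192, 0.1823]
tool_rot: [8.8, 90.0, -81.2]
wrist_force: [-0.8, -0.7, -2.0]
grip_width: 0.043
```

>>> {"name": "drive_tool", "arguments": {"moves": [{"tx": 0,"ty": 0,"tz": -0.1,"roll": 0,"claw": 3.5},{"tx": 0,"ty": 0,"tz": -0.2,"roll": 0,"claw": 3.5},{"tx": 0,"ty": 0,"tz": -0.3,"roll": 0,"claw": 3.5},{"tx": 0,"ty": 0,"tz": -0.3,"roll": 0,"claw": 3.5}]}}

```text
clock: 10.2
tcp_pos: [0.601, 0.2195, 0.1823]
tool_rot: [-10.9, 89.7, -101.0]
wrist_force: [-2.7, -5.6, 2.0]
grip_width: 0.0431
```

>>> {"name": "drive_tool", "arguments": {"moves": [{"tx": 0,"ty": 0,"tz": 0.23,"roll": 0,"claw": 3.5},{"tx": 0.3,"ty": 0,"tz": 0.23,"roll": 0,"claw": 3.5},{"tx": 0.6,"ty": 0,"tz": 0.23,"roll": 0,"claw": 3.5},{"tx": 0.85,"ty": 0,"tz": 0.23,"roll": 0,"claw": 3.5},{"tx": 0.95,"ty": 0,"tz": 0.23,"roll": 0,"claw": 3.5},{"tx": 1.05,"ty": 0,"tz": 0.23,"roll": 0,"claw": 3.5},{"tx": 1.05,"ty": 0,"tz": 0.23,"roll": 0,"claw": 3.5}]}}

```text
clock: 10.9
tcp_pos: [0.601, 0.2193, 0.1717]
tool_rot: [-0.6, 89.9, -90.6]
wrist_force: [-0.3, -4.9, 1.4]
grip_width: 0.0434
```

>>> {"name": "drive_tool", "arguments": {"moves": [{"tx": 0,"ty": 0,"tz": 0,"roll": 0,"claw": 4.6},{"tx": 0,"ty": 0,"tz": 0,"roll": 0,"claw": 5},{"tx": 0,"ty": 0,"tz": 0,"roll": 0,"claw": 6},{"tx": 0,"ty": 0,"tz": 0,"roll": 0,"claw": 7.5},{"tx": 0,"ty": 0,"tz": 0,"roll": 0,"claw": 8},{"tx": 0,"ty": 0,"tz": 0,"roll": 0,"claw": 8},{"tx": -2,"ty": 0,"tz": 0,"roll": 0,"claw": 8},{"tx": -5,"ty": 0,"tz": 0,"roll": 0,"claw": 8},{"tx": -8,"ty": 0,"tz": 0,"roll": 0,"claw": 8},{"tx": -10,"ty": 0,"tz": 0,"roll": 0,"claw": 8},{"tx": -11,"ty": 0,"tz": 0,"roll": 0,"claw": 8},{"tx": -11,"ty": 0,"tz": 0,"roll": 0,"claw": 8}]}}

```text
clock: 12.1
tcp_pos: [0.6014, 0.2204, 0.2832]
tool_rot: [111.6, 89.8, 21.7]
wrist_force: [-0.2, 0.1, -0.4]
grip_width: 0.0802
```

```bash
python3 - <<'E'
from h import *
np.set_printoptions(precision=4,suppress=True)
s=env.sense();print(s['clock'],s['tcp_pos'],s['wrist_force'],s['grip_width'])
im=optics.get_image('wrist')
for q,z in [('tube_blue_neck',.16),('keeper_knob',.21)]:
    for r in optics.pinpoint('wrist',q)[:2]: print(q,r,atz('wrist',r['centre'],z))
cv2.circle(im,tuple(int(v) for v in proj('wrist',[.601,.2193,.205])),3,(255,0,0),1)
sc=optics.get_image('scene')
sc=cv2.resize(sc[90:250,200:330],None,fx=2.4,fy=2.4,interpolation=3)[:384]
o=np.hstack([im[:, :],sc])[:,:800]
cv2.imwrite('pics/i.png',cv2.cvtColor(o,cv2.COLOR_RGB2BGR))
E
```

```text
12.1 [0.6014 0.2204 0.2832] [-0.21    0.1008 -0.4013] 0.08024173731147449
tube_blue_neck {'centre': [260.9, 187.3], 'p': 0.82} [0.5942 0.2169 0.16  ]
keeper_knob {'centre': [273.4, 320.7], 'p': 0.74} [0.4782 0.2052 0.21  ]
```

View pics/i.png

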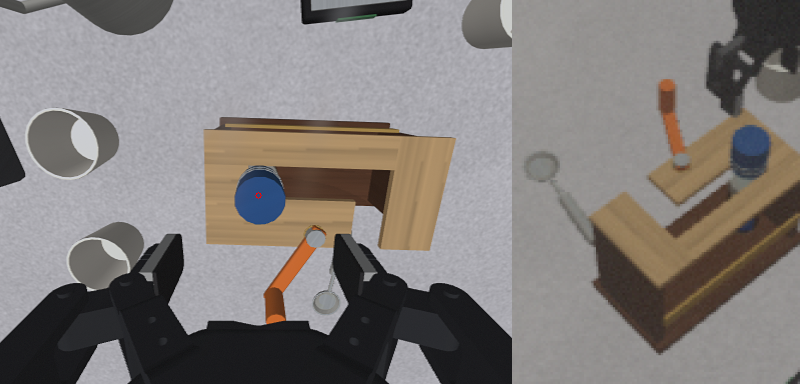

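>>> {"name": "drive_tool", "arguments": {"moves": [{"tx": 0,"ty": -2,"tz": 0.3,"roll": 0,"claw": 4},{"tx": 0,"ty": -5,"tz": 0.7,"roll": 0,"claw": 4},{"tx": 0,"ty": -8,"tz": 1.1,"roll": 0,"claw": 4},{"tx": 0,"ty": -11,"tz": 1.5,"roll": 0,"claw": 4},{"tx": 0,"ty": -12.5,"tz": 1.6,"roll": 0,"claw": 4},{"tx": 0,"ty": -12.5,"tz": 1.6,"roll": 0,"claw": 4},{"tx": 0,"ty": -12.5,"tz": 1.6,"roll": 0,"claw": 4}]}}

```text
clock: 13.0
tcp_pos: [0.4769, 0.2039, 0.2818]
tool_rot: [100.9, 89.9, 10.9]
wrist_force: [-0.4, -0.3, 0.7]
grip_width: 0.0401
```

```bash
python3 - <<'E'
from h import *
np.set_printoptions(precision=4,suppress=True)
s=env.sense();print(s['clock'],s['tcp_pos'],s['wrist_force'],s['grip_width'],s['joint_pos']);print(toolR(s))
im=optics.get_image('wrist')
for q,z in [('tube_blue_neck',.16),('keeper_knob',.21)]:
    for r in optics.pinpoint('wrist',q)[:2]: print(q,r,atz('wrist',r['centre'],z))
for p in [(.476,.204,.21),(.546,.162,.17),(.601,.2193,.205)]:
    cv2.circle(im,tuple(int(v) for v in proj('wrist',p)),3,(0,0,255),1)
cv2.imwrite('pics/j.png',cv2.cvtColor(im,cv2.COLOR_RGB2BGR))
E
```

```text
13.0 [0.4769 0.2039 0.2818] [-0.416  -0.3044  0.7014] 0.040104826052817406 [  -7.309    11.2536  -23.7579  104.0774    4.9724   65.6295 -122.7021]
[[ 0.001   1.      0.0002]
 [ 0.0002  0.0002 -1.    ]
 [-1.      0.001  -0.0002]]
keeper_knob {'centre': [258.5, 195.0], 'p': 0.58} [0.4795 0.2037 0.21  ]
keeper_knob {'centre': [294.3, 76.5], 'p': 0.17} [0.5693 0.178  0.21  ]
```

View pics/j.png

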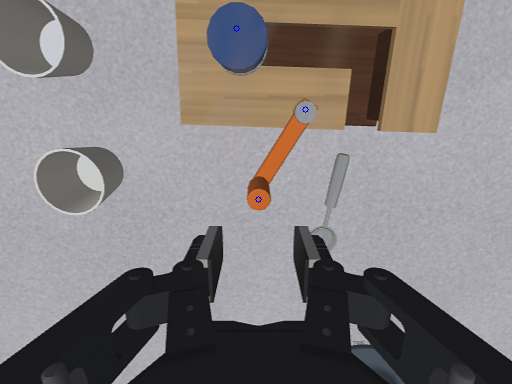

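>>> {"name": "drive_tool", "arguments": {"moves": [{"tx": 3,"ty": 0,"tz": 0,"roll": 0,"claw": 4},{"tx": 6,"ty": 0,"tz": 0,"roll": 0,"claw": 4},{"tx": 8,"ty": 0,"tz": 0,"roll": 0,"claw": 4},{"tx": 9.5,"ty": 0,"tz": 0,"roll": 0,"claw": 4},{"tx": 10.2,"ty": 0,"tz": 0,"roll": 0,"claw": 4},{"tx": 10.2,"ty": 0,"tz": 0,"roll": 0,"claw": 4},{"tx": 10.2,"ty": 0,"tz": 0,"roll": 0,"claw": 2.8},{"tx": 10.2,"ty": 0,"tz": 0,"roll": 0,"claw": 2.8}]}}

```text
clock: 13.95
tcp_pos: [0.4766, 0.2043, 0.1807]
tool_rot: [113.6, 89.9, 23.7]
wrist_force: [0.6, -0.3, 0.4]
grip_width: 0.0278
```

>>> {"name": "drive_tool", "arguments": {"moves": [{"tx": 0,"ty": -0.4,"tz": 0.93,"roll": 0,"claw": 2.8},{"tx": 0,"ty": -0.71,"tz": 1.71,"roll": 0,"claw": 2.8},{"tx": 0,"ty": -0.92,"tz": 2.53,"roll": 0,"claw": 2.8},{"tx": 0,"ty": -1.06,"tz": 3.36,"roll": 0,"claw": 2.8},{"tx": 0,"ty": -1.1,"tz": 4.2,"roll": 0,"claw": 2.8},{"tx": 0,"ty": -1.06,"tz": 5.04,"roll": -6,"claw": 2.8},{"tx": 0,"ty": -0.92,"tz": 5.87,"roll": -12,"claw": 2.8},{"tx": 0,"ty": -0.71,"tz": 6.69,"roll": -18,"claw": 2.8},{"tx": 0,"ty": -0.4,"tz": 7.47,"roll": -24,"claw": 2.8},{"tx": 0,"ty": 0,"tz": 8.2,"roll": -30,"claw": 2.8},{"tx": 0,"ty": 0.44,"tz": 8.93,"roll": -36,"claw": 2.8},{"tx": 0,"ty": 0.97,"tz": 9.59,"roll": -42,"claw": 2.8},{"tx": 0,"ty": 1.56,"tz": 10.18,"roll": -48,"claw": 2.8},{"tx": 0,"ty": 2.22,"tz": 10.71,"roll": -54,"claw": 2.8},{"tx": 0,"ty": 2.93,"tz": 11.17,"roll": -60,"claw": 2.8},{"tx": 0,"ty": 3.68,"tz": 11.55,"roll": -66,"claw": 2.8},{"tx": 0,"ty": 4.46,"tz": 11.86,"roll": -72,"claw": 2.8},{"tx": 0,"ty": 5.28,"tz": 12.07,"roll": -78,"claw": 2.8},{"tx": 0,"ty": 6.11,"tz": 12.21,"roll": -84,"claw": 2.8},{"tx": 0,"ty": 6.5,"tz": 12.25,"roll": -87,"claw": 2.8}]}}

```text
clock: 15.95
tcp_pos: [0.5416, 0.0799, 0.1796]
tool_rot: [-75.2, 90.0, -78.1]
wrist_force: [-0.3, -0.2, 0.5]
grip_width: 0.0279
```

```bash
python3 - <<'E'
from h import *
np.set_printoptions(precision=4,suppress=True)
s=env.sense();print(s['tcp_pos'],s['joint_pos'],toolR(s))
E
```

```text
[0.5416 0.0799 0.1796] [ 14.9091  21.835  -35.0128 107.0841  15.0174  55.6845 -29.6269] [[ 0.0001  0.0506  0.9987]
 [-0.0006  0.9987 -0.0506]
 [-1.     -0.0006  0.0002]]
```

>>> {"name": "drive_tool", "arguments": {"moves": [{"tx": 0,"ty": 0,"tz": 0.2,"roll": 0,"claw": 2.8},{"tx": 0,"ty": 0,"tz": 0.4,"roll": 0,"claw": 2.8},{"tx": 0,"ty": 0,"tz": 0.55,"roll": 0,"claw": 2.8},{"tx": 0,"ty": 0,"tz": 0.55,"roll": 0,"claw": 2.8}]}}

```text
clock: 16.35
tcp_pos: [0.5453, 0.0802, 0.1795]
tool_rot: [-138.7, 89.8, -141.7]
wrist_force: [-3.8, -2.0, 1.9]
grip_width: 0.0281
```

>>> {"name": "drive_tool", "arguments": {"moves": [{"tx": 0,"ty": 0,"tz": 0.15,"roll": 0,"claw": 2.8},{"tx": 0,"ty": 0,"tz": 0.15,"roll": 0,"claw": 2.8},{"tx": 0,"ty": 0,"tz": 0.15,"roll": 0,"claw": 2.8}]}}

```text
clock: 16.65
tcp_pos: [0.5454, 0.0802, 0.1794]
tool_rot: [-148.8, 89.6, -151.8]
wrist_force: [-6.9, -2.8, 3.9]
grip_width: 0.0282
```

At the stop: the force rises and nothing moves. I'll centre, open, lift and check.

>>> {"name": "drive_tool", "arguments": {"moves": [{"tx": 0,"ty": 0,"tz": -0.4,"roll": 0,"claw": 2.8},{"tx": 0,"ty": 0,"tz": -0.6,"roll": 0,"claw": 2.8},{"tx": 0,"ty": 0,"tz": -0.6,"roll": 0,"claw": 4},{"tx": 0,"ty": 0,"tz": -0.6,"roll": 0,"claw": 4},{"tx": -2,"ty": 0,"tz": -0.6,"roll": 0,"claw": 4},{"tx": -5,"ty": 0,"tz": -0.6,"roll": 0,"claw": 4},{"tx": -9,"ty": 0,"tz": -0.6,"roll": 0,"claw": 4},{"tx": -12,"ty": 0,"tz": -2,"roll": 0,"claw": 4},{"tx": -12,"ty": -4,"tz": -5,"roll": 0,"claw": 4},{"tx": -12,"ty": -8,"tz": -7,"roll": 0,"claw": 4},{"tx": -12,"ty": -12,"tz": -8,"roll": 0,"claw": 4},{"tx": -12,"ty": -16,"tz": -8,"roll": 0,"claw": 4},{"tx": -12,"ty": -19,"tz": -8,"roll": 0,"claw": 4},{"tx": -12,"ty": -20,"tz": -8,"roll": 0,"claw": 4},{"tx": -12,"ty": -20,"tz": -8,"roll": 0,"claw": 4}]}}

```text
clock: 18.15
tcp_pos: [0.4578, -0.1155, 0.2998]
tool_rot: [37.6, 90.0, 34.5]
wrist_force: [-0.4, 0.4, 0.5]
grip_width: 0.0397
```

```bash
python3 - <<'E'
from h import *
np.set_printoptions(precision=4,suppress=True)
s=env.sense();print(s['clock'],s['tcp_pos'],s['wrist_force'])
out=[]
for c,(r0,c0) in [('top',(155,165)),('scene',(95,205))]:
    im=optics.get_image(c)
    for q,z in [('tube_blue',.04),('tube_blue_neck',.16),('keeper_knob',.21)]:
        for r in optics.pinpoint(c,q)[:1]: print(c,q,r,atz(c,r['centre'],z))
    out.append(cv2.resize(im[r0:r0+130,c0:c0+130],(400,400),interpolation=3))
cv2.imwrite('pics/k.png',cv2.cvtColor(np.hstack(out),cv2.COLOR_RGB2BGR))
E
```

```text
18.15 [ 0.4578 -0.1155  0.2998] [-0.4028  0.359   0.4705]
top tube_blue {'centre': [205.1, 200.6], 'p': 0.48} [0.5895 0.218  0.04  ]
top tube_blue_neck {'centre': [198.0, 190.1], 'p': 0.53} [0.6051 0.2272 0.16  ]
top keeper_knob {'centre': [244.9, 208.0], 'p': 0.62} [0.5401 0.0818 0.21  ]
scene tube_blue {'centre': [292.7, 183.2], 'p': 0.7} [0.5952 0.2079 0.04  ]
scene tube_blue_neck {'centre': [297.7, 160.1], 'p': 0.64} [0.6009 0.2113 0.16  ]
scene keeper_knob {'centre': [248.6, 159.9], 'p': 0.75} [0.5356 0.0893 0.21  ]
```

View pics/k.png

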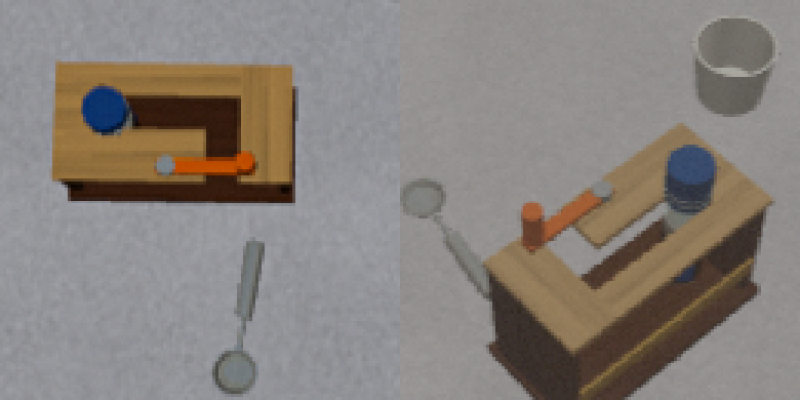

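```bash
python3 -c "
from h import *
print(env.hand_in())"
```

```text
the job is handed in; nothing more can be done
None
```

I hung the blue tube by its cap at the closed end of the slot, let go of it, swung the orange keeper shut and handed the job in at about 18 s.

- **Tube:** it went through the mouth and round the corner without touching. It met the end wall at y ≈ 0.219 m with about 5 N. I lowered it until the plate took its weight and released it. A wrist picture after release showed the cap where I had left it.
- **Keeper:** it stopped firmly, with the force rising to about 7 N and no further movement. The last pictures show it lying across the mouth, with its knob within a few millimetres of where the shut position should be.
- **Other things:** the spoon and the nearest bowl look unmoved in the last pictures. The other tubes, the mug and the remaining bowls were not re-checked after the move, but the arm met nothing unexpected.
- **Disagreements:** the last network fixes of the hung tube's neck differed by about 16 mm between the top and scene cameras (y 0.227 and 0.211 m). I relied on the wall contact and the wrist picture instead. The first move call was refused as invalid; nothing moved, and the next call worked.

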